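Wind a tin's lid home in the screw press

TASK

A filled tin stands in the lidding press with its lid only started in the mouth. Fit the loose crank right down over the square end of the press screw and wind it clockwise by its turning grip, full circles, until the screw comes up against its stop and the lid is pressed fully home; then wind back one full turn so that the pressing plate stands clear of the lid and the tin can be taken out. Leave the crank sitting on the screw and the tin in the press, and do not disturb the other things on the counter.

Things in the scene. Friction and masses are not known exactly. Their poses are not given: they have to be found in the camera images.
- press: Bench press for closing tins, fixed: grey base plate 150 (x) x 186 (y) x 18 mm, two steel columns (16 mm) at y = +-68 mm, grey crosshead 46 (x) x 172 (y) mm, its top 135 mm above the worktop (column nuts 147 mm, brass bush in the middle 140 mm). Origin: centre of the underside, on the worktop and the screw's axis; z up.
- screw_seat (a point): On the upright screw's axis, top face of its round stop collar (36 mm across, 8 mm thick). Above it stands the screw's bare square end: 20 mm across flats, 24 mm high, top 3 mm chamfered to 15 mm. z up; x and y square to the flats, turning and sinking with the screw: 158.5 to 161 mm above the worktop at the start, 148.5 mm at the stop. Stays where it is left.
- stop_face (a point): Top of the brass bush in the crosshead, on the screw's axis, 140 mm above the worktop. The screw runs in it: clockwise from above moves screw and plate down 5 mm a turn, against a steady 0.18 N m (2.4 N at the crank's grip), a little more while the lid moves. Wound down 2 to 2.5 turns from the start, the collar's underside meets this face and the crank stops dead.
- platen_face (a point): Centre of the flat underside of the pressing plate (an aluminium disc 72 mm across, 10 mm thick, guided on the columns, not turning), directly over the lid. z up. Moved by the screw only; 73.2 mm above the worktop at the stop, 83.5 to 85.5 mm at the start.
- tin: Round steel tin, 87 mm across and 52 mm high to its rim, standing in the low locating ring (6 mm high) of the press's base. Origin: centre of its underside, 18 mm above the worktop; z up. It stays where it is.
- lid_top (a point): Centre of the top of the tin's aluminium plug lid (85 mm across, flange 4 mm thick), which slides straight down against about 25 N of friction. Starts 61 to 63.5 mm above the tin's underside (5 to 7.5 mm proud), 56 mm when its flange lies on the rim (fully home).
- crank: Loose steel crank, 0.35 to 0.5 kg, standing on its square hub. Origin: centre of the hub's underside, the mouth of its socket; z up. Hub 38 x 38, 40 mm high. Socket: square, 21.6 mm wide, 1.5 mm mouth chamfer, 26.5 mm deep, sides square to x and y as the hub's, so it fits at four angles with 0.08 rad play. Fully fitted, origin = screw_seat. Pick it up by the hub's y sides.
- crank_grip (a point): Middle of the black grip, an upright cylinder 24 mm across, 50 mm high, spinning freely on its pin (hold it without turning). In the crank's frame at (75, 0, 68) mm, on a flat arm 18 mm wide that runs along the crank's +x, 30 to 39 mm up. On its other side, along -x, a 12 mm stem 34 mm up bears a 31 mm counterweight ball at x = -56 mm. Its x, y turn with the grip.
- full_tin_1: Bystander: a tin already closed, 87 mm across, 56 mm high, left of the press. Origin under its centre. Leave alone.
- full_tin_2: Bystander: another closed tin like it. Leave alone.
- salt: Bystander: pale salt shaker, 39 mm across, 70 mm high. Leave alone.
- pepper: Bystander: black pepper shaker, 39 mm across, 70 mm high. Leave alone.
- infuser: Bystander: ball tea infuser on a foot, 79 mm high. Leave alone.
- stud_case: Bystander: small hinged case, 72 x 88 x 37 mm, closed. Leave alone.
- ribbon_2: Bystander: spool of gift ribbon, 20 mm high, lying flat. Leave alone.
Things that resemble listed ones, but are neither listed nor needed, are in the scene too. Leave any brown or orange look-alike of the crank alone.

How it is judged:
By the outcome, as a careful person would: the job done as asked, in the order asked, and still so for the second after the job is handed in, with the robot touching nothing.
It also fails if it takes over 72 s, if anything falls off the work surface, if the arm or the gripper's body presses on something with over 40 N, if the wrist force passes 120 N, or if a joint passes its speed limit or range.

ROBOT

A 6-joint arm with a two-finger parallel gripper is mounted at the origin on a cart in front of the work surface, level with it; the furniture and walls round the work are solid. World frame = base frame: x ahead of the robot, y to its left, z up, the work surface at z = 0. Lengths are in mm, angles in rad, forces in N, time in s.
With the tool pointing down it reaches from about 300 to 750 mm from the base axis. Payload 8.5 kg.
Tool frame: the origin (TCP) lies midway between the tips of the shut fingers; the grasp point (between the pads) lies 19 mm behind it (manip.grip_point_offset is the distance from the TCP to the grasp point, in mm); z points along the fingers, y is the line along which they close (so a half turn about z gives the same grasp; the last joint's range is limited). The gripper opens to 88 mm and grips with 3 to 60 N. Pads are 18 mm wide; open, the fingers measure 123 mm over their backs; the gripper's body (75 mm by 187 mm) begins 45 mm behind the grasp point.
Start: joints at [1.132, 0.381, 1.297, -0, 1.464, -0.215], TCP at [122.057, 536.267, 201.148] pointing down, gripper open.
Joint ranges: [-3.11, 3.11], [-0.89, 2.33], [0.22, 2.48], [-1.42, 4.56], [0.17, 2.85], [-2.88, 2.88]. Speed limits (rad/s): [2.39, 2.39, 3.14, 3.14, 3.14, 3.14].

INTERFACE

Orientations are given as a unit quaternion [x, y, z, w].
In Python, from bench import manip gives the robot as it stands. The module is installed in compiled form; this text tells all that it offers.
- The arm moves only by the tool move_arm, never from a script. Its argument "deltas" is a list of rows, each an object of numbers: "tx", "ty", "tz": the shift along the world's x, y, z in cm; "ax", "ay", "az": the turn, a rotation vector about the world's x, y, z in degrees; "claw": the finger opening in cm, from 0 to 8.81. In form: [{"tx": .., "ty": .., "tz": .., "ax": .., "ay": .., "az": .., "claw": ..}, ...]. A call has 1 to 5 rows; each row is the pose to reach, as a shift and turn from the pose commanded when the call began; what a row does not reach only later rows make up. A row lasts 1/10 s, in which the tool goes at most 50 mm and 8.59 degrees, less where a joint would pass 70% of its speed; a pose out of reach is approached as far as the arm can. A call with a gripper value outside its range is refused whole. The fingers move at their own pace and stop on an object; "newtons" is the grip in N (left out, the last holds). Time passes only in rows, so rows that repeat a pose let the fingers close. It gives the time, the measured TCP pose, the force, the opening and the grip force at its end, in the units of the state.
- manip.get_state(): the state, without advancing time (a new reading comes with each control period).
- manip.camera(name): name is "scene" or "top" or "wrist"; returns the picture (480x640x3 uint8, red, green, blue); there is no depth.
- manip.camera_model(name): a dict with "vertical_fov" (degrees; the focal length in pixels is half the picture's height over the tangent of half this angle, whatever the lens; pixels are square), "cx", "cy" (the principal point, pixels), "dist" ([k1, k2, p1, p2, k3] as OpenCV has them; the pictures are not rectified), "cam_to_world" (4x4, takes a point from camera to world coordinates). Camera axes: x right, y down, z forward; pixel columns grow to the right and rows downward; lengths in mm; the calibration is good to about 2 mm. A picture is of the moment at which its call begins: read the wrist's pose just before it. camera_model takes no time and is no camera call; for the wrist camera it gives the pose at the moment of the call.
- manip.job_done(): hands the job in; it is judged then, once.
The state is a dict: "time_s": time; "joints": joint angles; "dq": joint speeds; "joint_torque": joint torques, N m; "position": TCP position; "ee_rot": TCP orientation; "force": force on the tool from outside, world axes, zero at the start; "torque": the same for the moment, N m; "opening": finger opening in mm; "gripper_force": force on a finger pad.
Only numpy, scipy, OpenCV 4.12 (cv2) and the standard library are available. Lean on these libraries where they do the work, as an engineer would, in place of code of your own. Each camera call takes 0.05 s, during which the arm holds its last target. There are 200 camera calls.

## Working session

There is one attempt and no reset: what is moved stays moved. The work goes in short steps, Python scripts to look and compute and a tool call to move; the robot and the scene stay as the last step left them, time stands still between calls to the robot, and variables do not carry over. Pictures are saved under pics/ and viewed, at most 10 in all, crops included, and the job is handed in when it is done.

Besides the shell and the picture viewer there is one more tool, called after "Call:" as name(argument=value, ...) on one line, values as JSON. move_arm: Moves the arm, as the interface text tells. Its arguments: {"type":"object","properties":{"deltas":{"type":"array","items":{"type":"object","properties":{"tx":{"type":"number"},"ty":{"type":"number"},"tz":{"type":"number"},"ax":{"type":"number"},"ay":{"type":"number"},"az":{"type":"number"},"claw":{"type":"number"}}}},"newtons":{"type":"number"}},"required":["deltas"]}

```bash
mkdir -p pics
python3 - <<'E'
from bench import manip
import cv2,numpy as np
for n in("scene","top"):
    im=manip.camera(n);cv2.imwrite(f"pics/{n}0.png",im[:,:,::-1])
    m=manip.camera_model(n);print(n,m["vertical_fov"],m["cx"],m["cy"],m["dist"],np.round(m["cam_to_world"],3).tolist())
s=manip.get_state();print(s["time_s"],s["ee_rot"],s["opening"],manip.grip_point_offset)
E
```

```text
scene 54.753249845861085 322.058517673785 241.29196017001888 [-0.06113641  0.          0.          0.          0.        ] [[0.514, -0.462, 0.723, -278.501], [-0.858, -0.27, 0.437, -630.257], [-0.007, -0.845, -0.535, 748.633], [0.0, 0.0, 0.0, 1.0]]
top 54.89206804186188 312.80260501936084 236.59115427302794 [-0.08427207  0.          0.          0.          0.        ] [[-0.017, -0.999, 0.048, 505.446], [-1.0, 0.018, 0.009, -88.915], [-0.01, -0.048, -0.999, 1356.858], [0.0, 0.0, 0.0, 1.0]]
0.1 [ 1.11668824e-01  9.93745279e-01 -5.94428542e-04 -2.02477463e-04] 87.47112094374819 18.700000000000003
```

View pics/scene0.png

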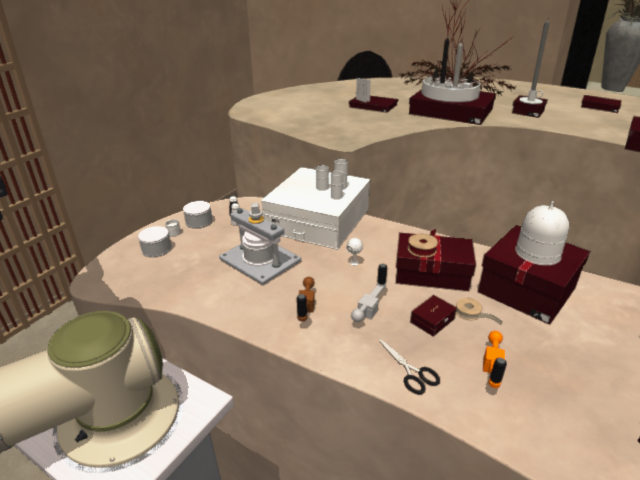

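View pics/top0.png

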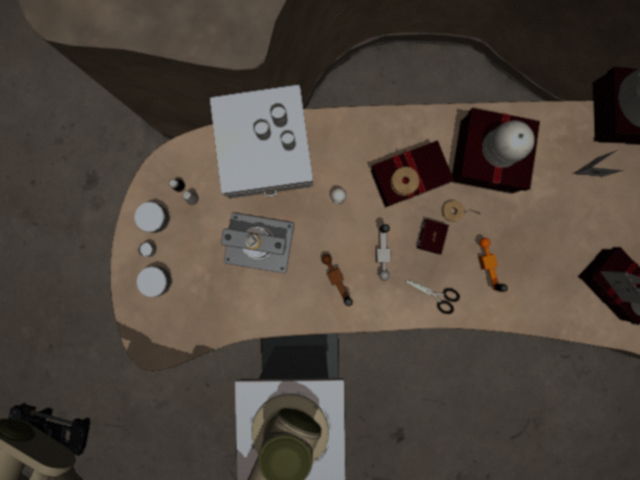

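The scene holds three crank shapes in the top view. The steel-grey one is at (383,255), with its black grip at (384,228) and ball at (383,275). The brown one is at (335,278) and the orange one at (490,262). The grey one fits "steel crank". The press screw is near (253,241). I'll confirm both with enlarged crops.

```bash
cat > h.py <<'E'
from bench import manip
import cv2,numpy as np
def cam(n,M=None):
    m=manip.camera_model(n);f=240/np.tan(np.radians(m["vertical_fov"])/2)
    K=np.array([[f,0,m["cx"]],[0,f,m["cy"]],[0,0,1]]);return K,np.array(m["dist"],float),np.array(m["cam_to_world"])
def p2w(n,px,z,C=None):
    K,d,T=C or cam(n);u=cv2.undistortPoints(np.array([[px]],float),K,d)[0,0]
    r=T[:3,:3]@[u[0],u[1],1];o=T[:3,3];return o+r*(z-o[2])/r[2]
def w2p(n,P,C=None):
    K,d,T=C or cam(n);R=T[:3,:3].T;q=cv2.projectPoints(np.array(P,float).reshape(-1,1,3),cv2.Rodrigues(R)[0],-R@T[:3,3],K,d)[0];return q[:,0]
E
python3 - <<'E'
from h import *
im=cv2.imread("pics/top0.png")
a=cv2.resize(im[205:295,210:310],None,fx=6,fy=6,interpolation=2)[:, :600]
b=cv2.resize(im[210:290,345:425],None,fx=6,fy=6,interpolation=2)
s=cv2.imread("pics/scene0.png")
c=cv2.resize(s[195:285,210:300],None,fx=4,fy=4,interpolation=2)
d=cv2.resize(s[255:335,340:420],None,fx=4,fy=4,interpolation=2)
o=np.zeros((600,800,3),np.uint8)
a=cv2.resize(a,(400,360));b=cv2.resize(b,(400,400))
o[:240,400:640]=cv2.resize(c,(240,240));o[:240,640:800]=cv2.resize(d,(160,240)) if 0 else cv2.resize(d[:, 80:240],(160,320))[:240]
o[:360,:400]=a;o[200:600,400:800]=b
cv2.imwrite("pics/crop.png",o)
for n,p,z in[("grip",(384,228),93),("ball",(383,275),34),("hub",(383,255),40),("screw",(253,241),180)]:print(n,p2w("top",p,z).round(1))
E
```

```text
grip [ 586.3 -273.    93. ]
ball [ 455.6 -275.6   34. ]
hub [ 512.7 -276.    40. ]
screw [553.4  74.8 180. ]
```

View pics/crop.png

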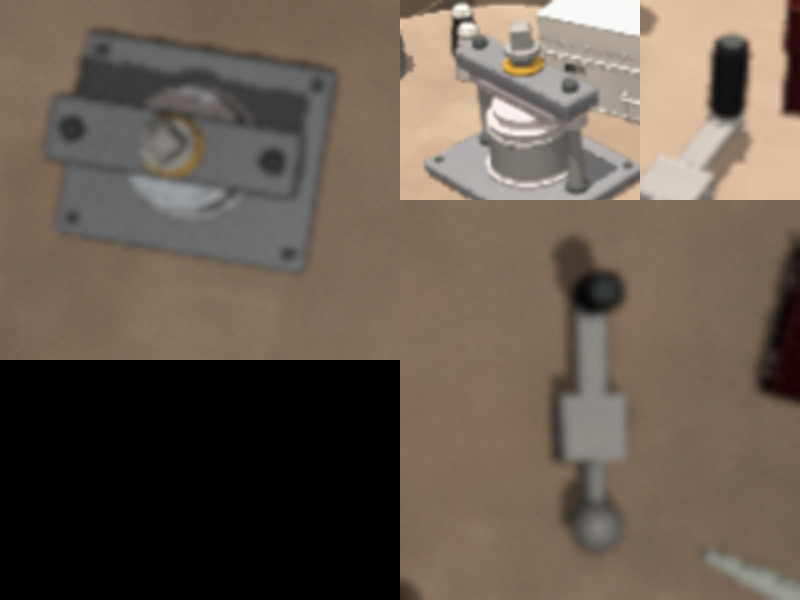

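Crop: the grey steel crank is confirmed, with its hub at (383.8,255.4), grip top at (385.2,228) and arm along world +x. The screw's square is at about (253,240), standing roughly diamond-wise. I'll go over the press first for a close look.

Call:
move_arm(deltas=[{"tx": 34.8,"ty": -46,"tz": 13,"az": 12.8,"claw": 8.8},{"tx": 34.8,"ty": -46,"tz": 13,"az": 12.8,"claw": 8.8},{"tx": 34.8,"ty": -46,"tz": 13,"az": 12.8,"claw": 8.8},{"tx": 34.8,"ty": -46,"tz": 13,"az": 12.8,"claw": 8.8},{"tx": 34.8,"ty": -46,"tz": 13,"az": 12.8,"claw": 8.8}])

```text
invalid input at $.deltas[0]: expected keys tx, ty, tz, ax, ay, az, claw
```

Run:
```python
from h import *
for n,p,z in[("grip",(385.2,228),93),("ball",(384.2,275),34),("hub",(383.8,255.4),40),("screw",(253,240),184)]:print(n,p2w("top",p,z).round(1))
s=manip.get_state();print(s["time_s"],s["position"],s["ee_rot"]);T=cam("wrist")[2];print(T.round(2))
from scipy.spatial.transform import Rotation as R
print(R.from_quat(s["ee_rot"]).as_matrix().T@(T[:3,3]-s["position"]))
```

```text
grip [ 586.3 -276.3   93. ]
ball [ 455.5 -279.    34. ]
hub [ 511.5 -278.3   40. ]
screw [555.8  74.2 184. ]
0.1 [121.94307243 536.01135854 200.6291639 ] [ 1.11668824e-01  9.93745279e-01 -5.94428542e-04 -2.02477463e-04]
[[ 2.2000e-01  9.4000e-01  2.7000e-01  5.0620e+01]
 [ 9.8000e-01 -2.1000e-01 -6.0000e-02  5.5242e+02]
 [-0.0000e+00  2.8000e-01 -9.6000e-01  3.8365e+02]
 [ 0.0000e+00  0.0000e+00  0.0000e+00  1.0000e+00]]
[ 7.32307897e+01 -5.34230113e-02 -1.83003306e+02]
```

Call:
move_arm(deltas=[{"tx": 38,"ty": -46,"tz": 10,"ax": 0,"ay": 0,"az": 12.8,"claw": 8.8},{"tx": 38,"ty": -46,"tz": 10,"ax": 0,"ay": 0,"az": 12.8,"claw": 8.8},{"tx": 38,"ty": -46,"tz": 10,"ax": 0,"ay": 0,"az": 12.8,"claw": 8.8},{"tx": 38,"ty": -46,"tz": 10,"ax": 0,"ay": 0,"az": 12.8,"claw": 8.8},{"tx": 38,"ty": -46,"tz": 10,"ax": 0,"ay": 0,"az": 12.8,"claw": 8.8}])

```text
time_s: 0.6
position: [277.6, 347.2, 242.1]
ee_rot: [-0.0, 1.0, -0.0, -0.0]
force: [0.5, 1.3, 0.8]
opening: 88.0
gripper_force: 0.0
```

Call:
move_arm(deltas=[{"tx": 22.2,"ty": -27,"tz": 5.9,"ax": 0,"ay": 0,"az": 0,"claw": 8.8},{"tx": 22.2,"ty": -27,"tz": 5.9,"ax": 0,"ay": 0,"az": 0,"claw": 8.8},{"tx": 22.2,"ty": -27,"tz": 5.9,"ax": 0,"ay": 0,"az": 0,"claw": 8.8},{"tx": 22.2,"ty": -27,"tz": 5.9,"ax": 0,"ay": 0,"az": 0,"claw": 8.8},{"tx": 22.2,"ty": -27,"tz": 5.9,"ax": 0,"ay": 0,"az": 0,"claw": 8.8}])

```text
time_s: 1.1
position: [434.3, 156.6, 283.8]
ee_rot: [0.0, 1.0, 0.0, -0.0]
force: [0.5, 1.4, 0.3]
opening: 87.8
gripper_force: 0.0
```

Call:
move_arm(deltas=[{"tx": 6,"ty": -7,"tz": 1.5,"ax": 0,"ay": 0,"az": 0,"claw": 8.8},{"tx": 6,"ty": -7,"tz": 1.5,"ax": 0,"ay": 0,"az": 0,"claw": 8.8},{"tx": 6,"ty": -7,"tz": 1.5,"ax": 0,"ay": 0,"az": 0,"claw": 8.8}])

```text
time_s: 1.4
position: [496.1, 84.9, 298.0]
ee_rot: [0.003, 1.0, -0.0, -0.0]
force: [0.4, 0.5, -1.2]
opening: 88.0
gripper_force: 0.0
```

Run:
```python
from h import *
import pickle
C=cam("wrist");im=manip.camera("wrist");cv2.imwrite("pics/w1.png",im[:,:,::-1]);pickle.dump(C,open("w1.pkl","wb"))
print(manip.get_state()["position"],w2p("wrist",[[555.8,74.2,184]],C))
```

```text
[494.49802152  86.86633851 297.80065323] [[304.77126504 284.41264885]]
```

View pics/w1.png

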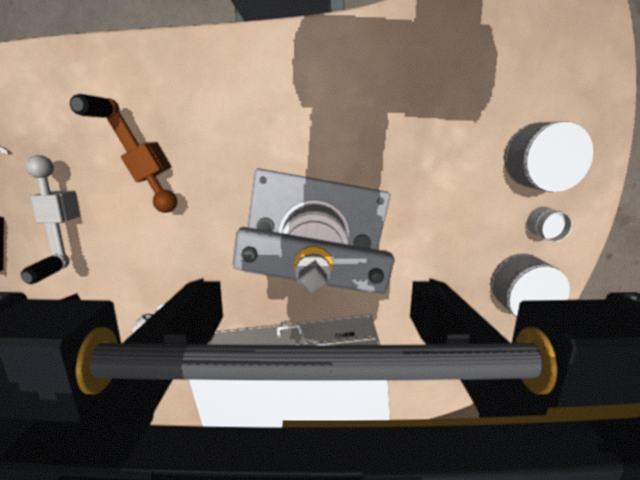

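The wrist view shows the press crosshead from (235,230) to (390,290), the bush at (314,258), and the screw's square corner-on at (314,272). The grey crank is at (50,205) and the brown one at (140,160).

Run:
```python
from h import *
im=cv2.imread("pics/w1.png")
a=cv2.resize(im[235:305,280:350],None,fx=8,fy=8,interpolation=cv2.INTER_CUBIC)
b=cv2.resize(im[145:285,15:85],None,fx=4,fy=4,interpolation=cv2.INTER_CUBIC)[:, :240]
o=np.zeros((560,800,3),np.uint8);o[:,:560]=a;o[:,560:800]=b
cv2.imwrite("pics/w1c.png",o);print(cam("wrist")[0][0,0])
```

```text
347.1238274412055
```

View pics/w1c.png

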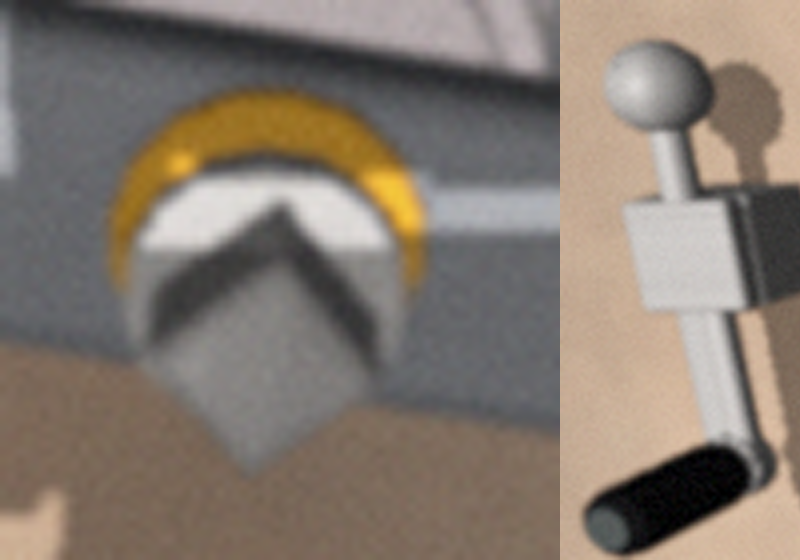

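Run:
```python
from h import *
import pickle
C=pickle.load(open("w1.pkl","rb"))
f=lambda x,y,x0=280,y0=235,s=8:(x/s+x0,y/s+y0)
P={k:p2w("wrist",f(*v),181,C) for k,v in dict(left=(150,350),bot=(250,472),right=(380,370)).items()}
for k in P:print(k,P[k].round(1))
print("ctr from diag",(P["left"]+P["right"])/2, np.linalg.norm(P["left"]-P["right"]))
for a,b in(("left","bot"),("right","bot")):
  d=P[b]-P[a];print(a,b,np.linalg.norm(d),np.degrees(np.arctan2(d[1],d[0])))
print("collar",p2w("wrist",f(264,306),159.7,C),p2w("wrist",f(269,248),140,C))
g=lambda x,y:f(x-560,y,15,145,4)
print("hub top corners")
H=[p2w("wrist",g(*v),40,C) for v in((625,205),(727,198),(746,306),(645,310))]
print(np.round(H,1),np.mean(H,0)); print("yaw",[np.degrees(np.arctan2(*(H[i]-H[j])[1::-1])) for i,j in((2,1),(3,0))])
print("gripTop",p2w("wrist",g(608,527),93,C),"ball",p2w("wrist",g(660,87),34,C))
print("nuts",p2w("wrist",(248,253),147,C),p2w("wrist",(376,276),147,C))
```

```text
left [551.4  68.5 181. ]
bot [567.1  80.1 181. ]
right [554.   95.4 181. ]
ctr from diag [552.69327328  81.97915611 181.        ] 27.00465085650248
left bot 19.473303674011326 36.33732973138235
right bot 20.123385549873703 -49.645209130250116
collar [554.62282111  81.64272985 159.7       ] [554.51102142  82.12316891 140.        ]
hub top corners
[[ 493.8 -294.1   40. ]
 [ 492.  -257.2   40. ]
 [ 528.7 -258.2   40. ]
 [ 529.7 -295.2   40. ]] [ 511.03863032 -276.18803405   40.        ]
yaw [np.float64(-1.6225204795668364), np.float64(-1.8571727606500041)]
gripTop [ 586.92803724 -279.26834542   93.        ] ball [ 455.85377294 -277.82052913   34.        ]
nuts [537.40200991  15.43511784 147.        ] [563.2761568  146.92137822 147.        ]
```

Call:
move_arm(deltas=[{"tx": 0.8,"ty": -25,"tz": -6,"ax": 0,"ay": 0,"az": -1.7,"claw": 7.0},{"tx": 0.8,"ty": -25,"tz": -6,"ax": 0,"ay": 0,"az": -1.7,"claw": 7.0},{"tx": 0.8,"ty": -25,"tz": -6,"ax": 0,"ay": 0,"az": -1.7,"claw": 7.0},{"tx": 0.8,"ty": -25,"tz": -6,"ax": 0,"ay": 0,"az": -1.7,"claw": 7.0},{"tx": 0.8,"ty": -25,"tz": -6,"ax": 0,"ay": 0,"az": -1.7,"claw": 7.0}])

```text
time_s: 1.95
position: [500.7, -154.8, 239.8]
ee_rot: [0.014, 1.0, 0.0, -0.0]
force: [0.9, 0.2, -0.1]
opening: 69.4
gripper_force: 0.0
```

Call:
move_arm(deltas=[{"tx": 0.3,"ty": -12,"tz": -7,"ax": 0,"ay": 0,"az": 0,"claw": 7.0},{"tx": 0.3,"ty": -12,"tz": -7,"ax": 0,"ay": 0,"az": 0,"claw": 7.0},{"tx": 0.3,"ty": -12,"tz": -7,"ax": 0,"ay": 0,"az": 0,"claw": 7.0},{"tx": 0.3,"ty": -12,"tz": -7,"ax": 0,"ay": 0,"az": 0,"claw": 7.0},{"tx": 0.3,"ty": -12,"tz": -7,"ax": 0,"ay": 0,"az": 0,"claw": 7.0}])

```text
time_s: 2.45
position: [504.2, -273.3, 170.0]
ee_rot: [0.015, 1.0, 0.001, -0.0]
force: [-0.5, 0.8, -0.3]
opening: 70.0
gripper_force: 0.0
```

Run:
```python
from h import *
from scipy.spatial.transform import Rotation as R
import pickle
C=cam("wrist");im=manip.camera("wrist");cv2.imwrite("pics/w2.png",im[:,:,::-1]);pickle.dump(C,open("w2.pkl","wb"))
s=manip.get_state();print(s["position"],R.from_quat(s["ee_rot"]).as_matrix().round(4).tolist())
c,sn=np.cos(np.radians(-1.7)),np.sin(np.radians(-1.7))
print(w2p("wrist",[[511+c*a-sn*b,-276.2+sn*a+c*b,40] for a,b in((-19,-19),(-19,19),(19,19),(19,-19))],C))
```

```text
[ 504.55586012 -272.90574505  170.79440766] [[-0.9996, 0.0289, 0.0004], [0.0289, 0.9996, 0.0002], [-0.0004, 0.0002, -1.0]]
[[292.03563951 204.98488456]
 [333.54505182 204.97339021]
 [332.97936456 244.56409314]
 [292.80377587 244.57614724]]
```

View pics/w2.png

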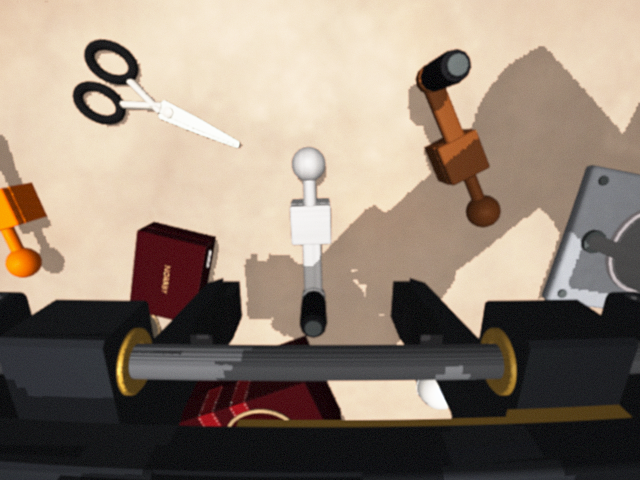

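Hub seen at about (310,224), 2 px left of the prediction, so y is about -277.5. I'll descend and grasp.

Call:
move_arm(deltas=[{"tx": 0.65,"ty": -0.45,"tz": -5,"ax": 0,"ay": 0,"az": 0,"claw": 7.0},{"tx": 0.65,"ty": -0.45,"tz": -9,"ax": 0,"ay": 0,"az": 0,"claw": 7.0},{"tx": 0.65,"ty": -0.45,"tz": -13,"ax": 0,"ay": 0,"az": 0,"claw": 7.0},{"tx": 0.65,"ty": -0.45,"tz": -15.5,"ax": 0,"ay": 0,"az": 0,"claw": 7.0},{"tx": 0.65,"ty": -0.45,"tz": -16.5,"ax": 0,"ay": 0,"az": 0,"claw": 7.0}])

```text
time_s: 3.0
position: [510.7, -276.7, 4.2]
ee_rot: [0.014, 1.0, 0.001, -0.001]
force: [-1.0, 0.3, 0.3]
opening: 69.8
gripper_force: 0.0
```

Call:
move_arm(newtons=35, deltas=[{"tx": 0,"ty": 0,"tz": 0,"ax": 0,"ay": 0,"az": 0,"claw": 3.0},{"tx": 0,"ty": 0,"tz": 0,"ax": 0,"ay": 0,"az": 0,"claw": 3.0},{"tx": 0,"ty": 0,"tz": 0,"ax": 0,"ay": 0,"az": 0,"claw": 3.0},{"tx": 0,"ty": 0,"tz": 0,"ax": 0,"ay": 0,"az": 0,"claw": 3.0},{"tx": 0,"ty": 0,"tz": 0,"ax": 0,"ay": 0,"az": 0,"claw": 3.0}])

```text
time_s: 3.5
position: [511.0, -279.2, 6.0]
ee_rot: [0.015, 1.0, -0.0, 0.0]
force: [-0.1, 0.4, 0.4]
opening: 32.1
gripper_force: 0.0
```

Run:
```python
from h import *
im=manip.camera("wrist");a=im[:,:,::-1]
cv2.imwrite("pics/w3.png",a)
s=manip.get_state();print(s["position"],s["opening"],s["gripper_force"],s["force"])
```

```text
[ 510.95396014 -279.13371366    5.72901538] 30.457762104834796 0.0 [-0.09566111  0.10706773 -0.34418208]
```

View pics/w3.png

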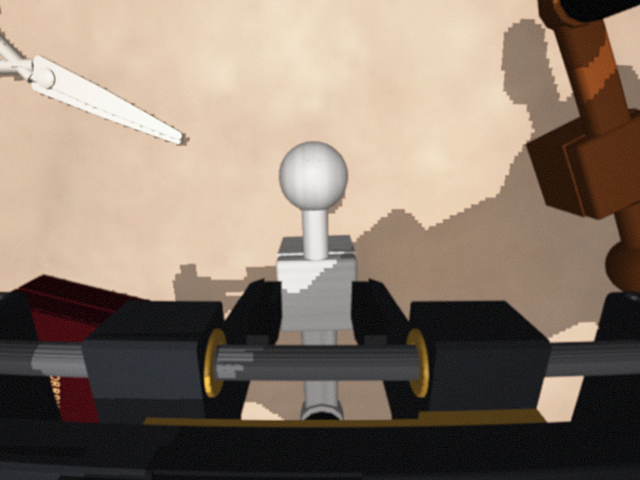

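Run:
```python
from h import *
s=manip.get_state();p=s["position"];print(p,s["opening"],s["gripper_force"],s["joint_torque"])
C=cam("wrist")
for q in((277,261),(355,261),(358,330),(282,330)):print(p2w("wrist",q,40,C).round(1))
for y in(-15,15):
  print(w2p("wrist",[[p[0]+a,p[1]+y,z] for z in(5,24,43) for a in(-9,9)],C).round(0).tolist())
```

```text
[ 510.95396014 -279.13371366    5.72901538] 30.457762104834796 0.0 [ 5.52969798e-02 -5.09840119e+01 -1.66103089e+01 -5.00751205e-02
  5.21009811e-02  9.10789331e-04]
[ 492.2 -296.3   40. ]
[ 493.3 -260.7   40. ]
[ 529.1 -259.1   40. ]
[ 528.  -296.1   40. ]
[[289.0, 255.0], [290.0, 285.0], [286.0, 268.0], [288.0, 300.0], [282.0, 283.0], [285.0, 318.0]]
[[342.0, 254.0], [342.0, 284.0], [345.0, 266.0], [345.0, 298.0], [348.0, 281.0], [348.0, 317.0]]
```

The hub sits between the fingers (top face about 280 to 356 px, rows 260 to 330), but the opening and force readings disagree with that. I'll close further and lift a little to test.

Call:
move_arm(newtons=40, deltas=[{"tx": 0,"ty": 0,"tz": 0,"ax": 0,"ay": 0,"az": 0,"claw": 2.0},{"tx": 0,"ty": 0,"tz": 0,"ax": 0,"ay": 0,"az": 0,"claw": 2.0},{"tx": 0,"ty": 0,"tz": 0,"ax": 0,"ay": 0,"az": 0,"claw": 2.0}])

```text
time_s: 3.85
position: [510.8, -279.0, 5.2]
ee_rot: [0.015, 1.0, 0.0, -0.0]
force: [0.9, -0.1, -0.6]
opening: 19.9
gripper_force: 0.0
```

Run:
```python
from h import *
from scipy.spatial.transform import Rotation as R
im=manip.camera("wrist")[:,:,::-1]
cv2.imwrite("pics/w4.png",np.hstack([cv2.imread("pics/w3.png")[200:440,120:520],im[200:440,120:520]]))
s=manip.get_state();print(s["position"],s["opening"],s["gripper_force"],s["force"],s["torque"],manip.camera_model("wrist")["cam_to_world"])
```

```text
[ 510.78548804 -278.96840001    5.19211102] 20.11481650211621 0.0 [ 0.02282259 -0.59383181  0.11065933] [ 0.00641372  0.00457129 -0.06687907] [[ 2.98092815e-02  9.58968230e-01  2.81942089e-01  4.37599088e+02]
 [ 9.99555604e-01 -2.86118724e-02 -8.36397926e-03 -2.76728938e+02]
 [ 4.61006729e-05  2.82066119e-01 -9.59394967e-01  1.88194450e+02]
 [ 0.00000000e+00  0.00000000e+00  0.00000000e+00  1.00000000e+00]]
```

View pics/w4.png

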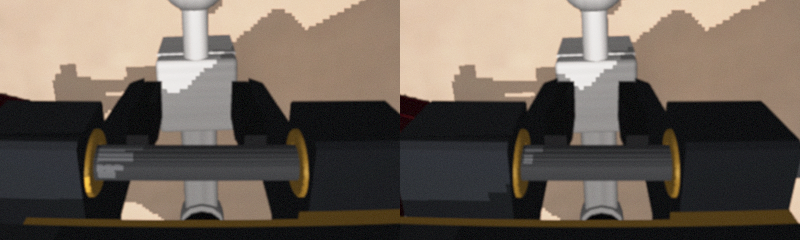

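The fingers now show in front of the hub and closed to 20 mm, so the tips are passing over its top (z≈40) and sit higher than the reported TCP. I'll open, then feel downward in small steps watching the force.

Call:
move_arm(deltas=[{"tx": 0,"ty": 0,"tz": 0,"ax": 0,"ay": 0,"az": 0,"claw": 6.5},{"tx": 0,"ty": 0,"tz": 0,"ax": 0,"ay": 0,"az": 0,"claw": 6.5},{"tx": 0,"ty": 0,"tz": 0,"ax": 0,"ay": 0,"az": 0,"claw": 6.5},{"tx": 0,"ty": 0,"tz": 0,"ax": 0,"ay": 0,"az": 0,"claw": 6.5},{"tx": 0,"ty": 0,"tz": 0,"ax": 0,"ay": 0,"az": 0,"claw": 6.5}])

```text
time_s: 4.4
position: [510.8, -278.9, 5.2]
ee_rot: [0.015, 1.0, 0.0, -0.0]
force: [-0.1, 0.0, 0.4]
opening: 58.0
gripper_force: 0.0
```

Call:
move_arm(deltas=[{"tx": 0,"ty": 0,"tz": -0.2,"ax": 0,"ay": 0,"az": 0,"claw": 6.5},{"tx": 0,"ty": 0,"tz": -0.4,"ax": 0,"ay": 0,"az": 0,"claw": 6.5},{"tx": 0,"ty": 0,"tz": -0.6,"ax": 0,"ay": 0,"az": 0,"claw": 6.5},{"tx": 0,"ty": 0,"tz": -0.8,"ax": 0,"ay": 0,"az": 0,"claw": 6.5}])

```text
time_s: 4.8
position: [510.8, -278.9, -3.1]
ee_rot: [0.015, 1.0, 0.0, -0.0]
force: [0.0, -0.4, 0.0]
opening: 65.1
gripper_force: 0.0
```

Run:
```python
from h import *
import pickle
im=manip.camera("scene")[:,:,::-1];s=manip.get_state();p=s["position"];print(p,s["opening"],s["force"])
C=cam("scene");q=w2p("scene",[[p[0],p[1]+y,0] for y in(-33,33)]+[[511,-278,z] for z in(0,40)]+[[586,-280,93]],C);print(q.round(0).tolist())
c=im[210:330,310:450].copy()
cv2.imwrite("pics/s2.png",cv2.resize(c,None,fx=5,fy=5,interpolation=2))
```

```text
[ 510.62952583 -278.81385851   -3.33478979] 64.69654119124606 [ 0.34875421  0.29622303 -0.53244855]
[[379.0, 317.0], [355.0, 308.0], [367.0, 312.0], [367.0, 300.0], [383.0, 266.0]]
```

View pics/s2.png

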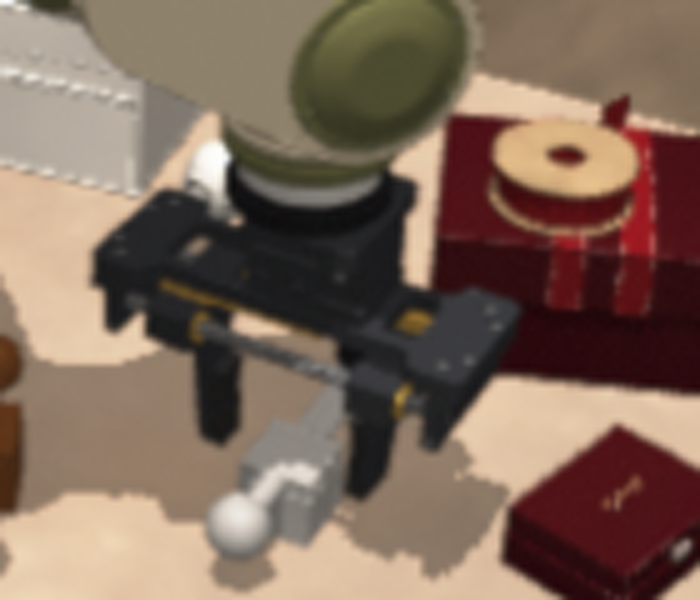

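The scene crop shows the fingertips at about (353,298) and (382,309). Prediction put them near rows 308 and 317, so the tips are roughly 30 to 35 mm above the reported TCP. I'll treat this as an offset in z and feel for the table.

Call:
move_arm(deltas=[{"tx": 0,"ty": 0.08,"tz": -0.7,"ax": 0,"ay": 0,"az": 0,"claw": 6.0},{"tx": 0,"ty": 0.08,"tz": -1.3,"ax": 0,"ay": 0,"az": 0,"claw": 6.0},{"tx": 0,"ty": 0.08,"tz": -1.8,"ax": 0,"ay": 0,"az": 0,"claw": 6.0},{"tx": 0,"ty": 0.08,"tz": -2.1,"ax": 0,"ay": 0,"az": 0,"claw": 6.0},{"tx": 0,"ty": 0.08,"tz": -2.3,"ax": 0,"ay": 0,"az": 0,"claw": 6.0}])

```text
time_s: 5.35
position: [510.7, -278.1, -26.2]
ee_rot: [0.015, 1.0, 0.0, -0.0]
force: [-0.1, -0.3, 0.1]
opening: 60.1
gripper_force: 0.0
```

Call:
move_arm(deltas=[{"tx": 0,"ty": 0,"tz": -0.2,"ax": 0,"ay": 0,"az": 0,"claw": 6.0},{"tx": 0,"ty": 0,"tz": -0.4,"ax": 0,"ay": 0,"az": 0,"claw": 6.0},{"tx": 0,"ty": 0,"tz": -0.6,"ax": 0,"ay": 0,"az": 0,"claw": 6.0}])

```text
time_s: 5.65
position: [510.9, -278.2, -31.8]
ee_rot: [0.015, 1.0, -0.0, 0.0]
force: [-0.3, 0.6, 0.0]
opening: 59.8
gripper_force: 0.0
```

Call:
move_arm(newtons=35, deltas=[{"tx": 0,"ty": 0,"tz": 0,"ax": 0,"ay": 0,"az": 0,"claw": 3.0},{"tx": 0,"ty": 0,"tz": 0,"ax": 0,"ay": 0,"az": 0,"claw": 3.0},{"tx": 0,"ty": 0,"tz": 0,"ax": 0,"ay": 0,"az": 0,"claw": 3.0},{"tx": 0,"ty": 0,"tz": 0,"ax": 0,"ay": 0,"az": 0,"claw": 3.0}])

```text
time_s: 6.05
position: [510.8, -278.2, -31.7]
ee_rot: [0.015, 1.0, -0.0, 0.0]
force: [-0.9, 0.1, -0.2]
opening: 37.7
gripper_force: 34.7
```

Call:
move_arm(deltas=[{"tx": 0,"ty": 0,"tz": 0,"ax": 0,"ay": 0,"az": 0,"claw": 3.0},{"tx": 0,"ty": 0,"tz": 0.5,"ax": 0,"ay": 0,"az": 0,"claw": 3.0},{"tx": 0,"ty": 0,"tz": 2,"ax": 0,"ay": 0,"az": 0,"claw": 3.0},{"tx": 0,"ty": 0,"tz": 2,"ax": 0,"ay": 0,"az": 0,"claw": 3.0}])

```text
time_s: 6.45
position: [511.3, -278.5, -10.5]
ee_rot: [0.015, 1.0, -0.001, 0.001]
force: [-0.5, -0.6, -4.1]
opening: 37.5
gripper_force: 34.7
```

Grasped: 37.6 mm opening, 34.7 N pad force and 4 N of weight. The hub's underside is therefore at reported z + 31.7. I'll lift and carry it to the press, turning +40°.

Call:
move_arm(deltas=[{"tx": 0,"ty": 0,"tz": 5,"ax": 0,"ay": 0,"az": 0,"claw": 3.0},{"tx": 0,"ty": 0,"tz": 9.5,"ax": 0,"ay": 0,"az": 0,"claw": 3.0},{"tx": 0,"ty": 2,"tz": 13.5,"ax": 0,"ay": 0,"az": 5,"claw": 3.0},{"tx": 0.5,"ty": 5,"tz": 17,"ax": 0,"ay": 0,"az": 12,"claw": 3.0},{"tx": 1,"ty": 9,"tz": 19.5,"ax": 0,"ay": 0,"az": 20,"claw": 3.0}])

```text
time_s: 6.95
position: [520.9, -188.2, 184.9]
ee_rot: [-0.16, 0.987, -0.001, 0.001]
force: [1.4, 0.1, -5.0]
opening: 37.7
gripper_force: 34.7
```

Call:
move_arm(deltas=[{"tx": 0.7,"ty": 4.5,"tz": 0,"ax": 0,"ay": 0,"az": 6,"claw": 3.0},{"tx": 1.4,"ty": 9,"tz": 0,"ax": 0,"ay": 0,"az": 12,"claw": 3.0},{"tx": 2.1,"ty": 13.5,"tz": 0,"ax": 0,"ay": 0,"az": 17,"claw": 3.0},{"tx": 2.8,"ty": 18,"tz": 0,"ax": 0,"ay": 0,"az": 20,"claw": 3.0},{"tx": 3.2,"ty": 22.5,"tz": 0,"ax": 0,"ay": 0,"az": 20,"claw": 3.0}])

```text
time_s: 7.45
position: [552.6, 38.8, 182.4]
ee_rot: [-0.329, 0.944, 0.0, -0.0]
force: [1.0, -0.6, -4.7]
opening: 37.8
gripper_force: 34.7
```

```bash
cat > st.py <<'E'
from h import *
from scipy.spatial.transform import Rotation as R
s=manip.get_state();x,y=R.from_quat(s["ee_rot"]).as_matrix()[:2,1]
print(s["time_s"],s["position"].round(1) if hasattr(s["position"],"round") else s["position"],"yaw",round(float(np.degrees(np.arctan2(y,x))-90),2),np.round(s["force"],1),np.round(s["torque"],2),s["joints"])
E
python3 st.py
```

```text
7.45 [552.6  38.8 182.4] yaw 38.37 [ 1.  -0.6 -4.7] [ 0.09 -0.03 -0.03] [-1.43666250e-01  4.02063510e-01  1.31872055e+00  1.68568591e-05
  1.42190723e+00 -2.38408911e+00]
```

Call:
move_arm(deltas=[{"tx": 0.1,"ty": 4.3,"tz": -0.5,"ax": 0,"ay": 0,"az": 0,"claw": 3.0},{"tx": 0.1,"ty": 4.3,"tz": -1.5,"ax": 0,"ay": 0,"az": 0,"claw": 3.0},{"tx": 0.1,"ty": 4.3,"tz": -2,"ax": 0,"ay": 0,"az": 0,"claw": 3.0},{"tx": 0.1,"ty": 4.3,"tz": -2,"ax": 0,"ay": 0,"az": 0,"claw": 3.0}])

```text
time_s: 7.85
position: [553.3, 79.0, 162.0]
ee_rot: [-0.327, 0.945, 0.0, -0.001]
force: [-0.4, -0.6, -5.2]
opening: 37.9
gripper_force: 34.7
```

Run:
```python
from h import *
im=manip.camera("wrist")[:,:,::-1];cv2.imwrite("pics/w5.png",im)
exec(open("st.py").read())
```

```text
7.9 [553.7  78.7 162.7] yaw 38.19 [ 0.6  0.9 -3.9] [0.05 0.13 0.01] [-7.03088058e-02  4.27449567e-01  1.33673554e+00 -2.65738789e-04
  1.37864064e+00 -2.30765701e+00]
```

Need +3 mm in y. Then descend in small steps while watching force.

Call:
move_arm(deltas=[{"tx": 0,"ty": 0.3,"tz": -0.2,"ax": 0,"ay": 0,"az": 0,"claw": 3.0},{"tx": 0,"ty": 0.3,"tz": -0.6,"ax": 0,"ay": 0,"az": 0,"claw": 3.0},{"tx": 0,"ty": 0.3,"tz": -1.0,"ax": 0,"ay": 0,"az": 0,"claw": 3.0},{"tx": 0,"ty": 0.3,"tz": -1.2,"ax": 0,"ay": 0,"az": 0,"claw": 3.0},{"tx": 0,"ty": 0.3,"tz": -1.4,"ax": 0,"ay": 0,"az": 0,"claw": 3.0}])

```text
time_s: 8.4
position: [553.8, 82.7, 149.0]
ee_rot: [-0.328, 0.945, -0.0, -0.0]
force: [-1.2, -1.9, 1.0]
opening: 38.1
gripper_force: 34.7
```

Call:
move_arm(deltas=[{"tx": 0,"ty": 0,"tz": -0.15,"ax": 0,"ay": 0,"az": 0,"claw": 3.0},{"tx": 0,"ty": 0,"tz": -0.3,"ax": 0,"ay": 0,"az": 0,"claw": 3.0},{"tx": 0,"ty": 0,"tz": -0.45,"ax": 0,"ay": 0,"az": 0,"claw": 3.0}])

```text
time_s: 8.7
position: [554.8, 82.5, 147.5]
ee_rot: [-0.328, 0.945, -0.001, 0.002]
force: [-3.7, -1.4, 18.3]
opening: 37.7
gripper_force: 34.9
```

Call:
move_arm(deltas=[{"tx": -0.1,"ty": -0.05,"tz": 0.1,"ax": 0,"ay": 0,"az": 0,"claw": 3.0},{"tx": -0.15,"ty": -0.05,"tz": 0.1,"ax": 0,"ay": 0,"az": 0,"claw": 3.0},{"tx": -0.15,"ty": -0.05,"tz": -0.1,"ax": 0,"ay": 0,"az": 0,"claw": 3.0}])

```text
time_s: 9.0
position: [553.6, 81.4, 144.4]
ee_rot: [-0.328, 0.945, -0.001, 0.001]
force: [5.4, -4.4, -2.1]
opening: 37.7
gripper_force: 35.0
```

```bash
python3 st.py
```

```text
9.0 [553.6  81.4 144.4] yaw 38.25 [ 5.4 -4.4 -2.1] [-0.89 -0.79 -0.04] [-6.47395220e-02  4.42219950e-01  1.36877905e+00 -1.59202572e-03
  1.32688694e+00 -2.30279805e+00]
```

Call:
move_arm(deltas=[{"tx": 0.05,"ty": -0.03,"tz": -0.3,"ax": 0,"ay": 0,"az": 0,"claw": 3.0},{"tx": 0.05,"ty": -0.03,"tz": -0.6,"ax": 0,"ay": 0,"az": 0,"claw": 3.0},{"tx": 0.05,"ty": -0.03,"tz": -0.9,"ax": 0,"ay": 0,"az": 0,"claw": 3.0},{"tx": 0.05,"ty": -0.03,"tz": -1.2,"ax": 0,"ay": 0,"az": 0,"claw": 3.0}])

```text
time_s: 9.4
position: [553.7, 81.3, 131.8]
ee_rot: [-0.328, 0.945, -0.001, 0.001]
force: [4.1, -5.6, -1.4]
opening: 37.3
gripper_force: 35.0
```

Call:
move_arm(deltas=[{"tx": 0.05,"ty": -0.05,"tz": -0.15,"ax": 0,"ay": 0,"az": 0,"claw": 3.0},{"tx": 0.05,"ty": -0.05,"tz": -0.3,"ax": 0,"ay": 0,"az": 0,"claw": 3.0},{"tx": 0.05,"ty": -0.05,"tz": -0.4,"ax": 0,"ay": 0,"az": 0,"claw": 3.0}])

```text
time_s: 9.7
position: [553.6, 81.3, 127.6]
ee_rot: [-0.328, 0.945, -0.0, 0.0]
force: [1.8, -5.5, 1.5]
opening: 37.6
gripper_force: 35.0
```

```bash
python3 st.py
```

```text
9.7 [553.6  81.3 127.6] yaw 38.27 [ 1.8 -5.5  1.5] [-0.64 -0.42 -0.05] [-6.55589253e-02  4.59789865e-01  1.39159657e+00 -4.74705902e-04
  1.28961810e+00 -2.30414990e+00]
```

Call:
move_arm(deltas=[{"tx": 0,"ty": -0.05,"tz": -0.1,"ax": 0,"ay": 0,"az": 0,"claw": 3.0},{"tx": 0,"ty": -0.05,"tz": -0.2,"ax": 0,"ay": 0,"az": 0,"claw": 3.0}])

```text
time_s: 9.9
position: [553.6, 81.2, 127.3]
ee_rot: [-0.328, 0.945, -0.0, 0.001]
force: [-4.0, -2.9, 17.0]
opening: 37.4
gripper_force: 35.0
```

The crank is firmly seated: contact at a hub underside of about 159.0 mm, inside the range given for the seat. I'll release, rise and go over the grip.

Call:
move_arm(deltas=[{"tx": 0,"ty": 0,"tz": 0.2,"ax": 0,"ay": 0,"az": 0,"claw": 6.0},{"tx": 0,"ty": 0,"tz": 0.2,"ax": 0,"ay": 0,"az": 0,"claw": 6.0},{"tx": 0,"ty": 0,"tz": 0.2,"ax": 0,"ay": 0,"az": 0,"claw": 6.0},{"tx": 0,"ty": 0,"tz": 3,"ax": 0,"ay": 0,"az": 0,"claw": 6.0},{"tx": 0,"ty": 0,"tz": 7,"ax": 0,"ay": 0,"az": 0,"claw": 6.0}])

```text
time_s: 10.4
position: [552.1, 81.3, 194.5]
ee_rot: [-0.328, 0.945, 0.001, -0.003]
force: [0.2, -0.1, -0.2]
opening: 59.8
gripper_force: 0.0
```

Call:
move_arm(deltas=[{"tx": 0,"ty": 0,"tz": 4.5,"ax": 0,"ay": 0,"az": 0,"claw": 6.0},{"tx": 2,"ty": 1.5,"tz": 5,"ax": 0,"ay": 0,"az": 0,"claw": 6.0},{"tx": 5.9,"ty": 4.65,"tz": 5,"ax": 0,"ay": 0,"az": 0,"claw": 6.0},{"tx": 5.9,"ty": 4.65,"tz": 5,"ax": 0,"ay": 0,"az": 0,"claw": 6.0},{"tx": 5.9,"ty": 4.65,"tz": 5,"ax": 0,"ay": 0,"az": 0,"claw": 6.0}])

```text
time_s: 10.9
position: [612.2, 128.1, 244.5]
ee_rot: [-0.328, 0.945, 0.0, -0.001]
force: [0.4, -0.2, 0.7]
opening: 60.2
gripper_force: 0.0
```

Run:
```python
from h import *
exec(open("st.py").read())
im=manip.camera("wrist")[:,:,::-1].copy();C=cam("wrist")
P=[[553.6,81.2,199],[612.5,127.7,252],[509.6,46.5,193],[612.5,127.7,202]];q=w2p("wrist",P,C);print(q.round(0).tolist())
for a in q:cv2.drawMarker(im,tuple(int(v) for v in a),(0,255,0),0,9)
cv2.imwrite("pics/w6.png",im)
```

```text
10.9 [612.2 128.1 244.5] yaw 38.35 [ 0.4 -0.2  0.7] [0.07 0.04 0.05] [ 1.72610459e-02  4.97119737e-01  9.80893958e-01  1.15788251e-04
  1.66582470e+00 -2.22281294e+00]
[[315.0, 134.0], [315.0, 276.0], [315.0, 40.0], [315.0, 247.0]]
```

View pics/w6.png

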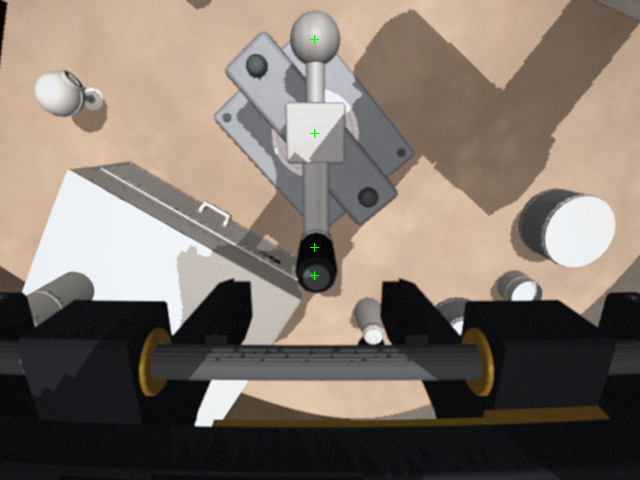

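The picture shows the crank sitting square on the screw. The hub at (315,134), grip top at (317,274) and ball at (315,38) all lie on the predicted markers, and the grip is between the fingers. I'll descend and take hold.

Call:
move_arm(deltas=[{"tx": 0,"ty": 0,"tz": -3,"ax": 0,"ay": 0,"az": 0,"claw": 6.0},{"tx": 0,"ty": 0,"tz": -5.5,"ax": 0,"ay": 0,"az": 0,"claw": 6.0},{"tx": 0,"ty": 0,"tz": -7,"ax": 0,"ay": 0,"az": 0,"claw": 6.0},{"tx": 0,"ty": 0,"tz": -7,"ax": 0,"ay": 0,"az": 0,"claw": 4.0},{"tx": 0,"ty": 0,"tz": -7,"ax": 0,"ay": 0,"az": 0,"claw": 2.0}])

```text
time_s: 11.45
position: [612.1, 127.1, 176.8]
ee_rot: [-0.328, 0.945, -0.0, 0.0]
force: [-0.4, 0.2, 1.0]
opening: 46.3
gripper_force: 0.0
```

Call:
move_arm(newtons=25, deltas=[{"tx": 0,"ty": 0,"tz": 0,"ax": 0,"ay": 0,"az": 0,"claw": 1.6},{"tx": 0,"ty": 0,"tz": 0,"ax": 0,"ay": 0,"az": 0,"claw": 1.6},{"tx": 0,"ty": 0,"tz": 0,"ax": 0,"ay": 0,"az": 0,"claw": 1.6},{"tx": 0,"ty": 0,"tz": 0,"ax": 0,"ay": 0,"az": 0,"claw": 1.6}])

```text
time_s: 11.85
position: [612.6, 127.6, 176.3]
ee_rot: [-0.328, 0.945, -0.0, 0.001]
force: [0.3, 0.9, 1.8]
opening: 23.0
gripper_force: 25.0
```

```bash
python3 st.py
python3 - <<'E'
import numpy as np
for a0 in(38.3,-81.7,-201.7):
  for n,st in((5,24),):
    print(a0,[(round(7.5*(np.cos(np.radians(a0-st*i))-np.cos(np.radians(a0))),2),round(7.5*(np.sin(np.radians(a0-st*i))-np.sin(np.radians(a0))),2)) for i in range(1,n+1)])
E
```

```text
11.85 [612.6 127.6 176.3] yaw 38.28 [0.3 0.9 1.8] [ 0.12 -0.04 -0.01] [ 1.64431466e-02  5.31473098e-01  1.11480910e+00  1.31119803e-04
  1.49396223e+00 -2.22248700e+00]
38.3 [(np.float64(1.38), np.float64(-2.8)), (np.float64(1.51), np.float64(-5.91)), (np.float64(0.35), np.float64(-8.81)), (np.float64(-1.88), np.float64(-10.99)), (np.float64(-4.8), np.float64(-12.07))]
-81.7 [(np.float64(-3.11), np.float64(0.2)), (np.float64(-5.87), np.float64(1.65)), (np.float64(-7.81), np.float64(4.1)), (np.float64(-8.58), np.float64(7.12)), (np.float64(-8.05), np.float64(10.19))]
-201.7 [(np.float64(1.73), np.float64(2.59)), (np.float64(4.37), np.float64(4.26)), (np.float64(7.45), np.float64(4.71)), (np.float64(10.45), np.float64(3.87)), (np.float64(12.85), np.float64(1.88))]
```

Call:
move_arm(deltas=[{"tx": 1.38,"ty": -2.8,"tz": -0.03,"ax": 0,"ay": 0,"az": 0,"claw": 1.6},{"tx": 1.51,"ty": -5.91,"tz": -0.07,"ax": 0,"ay": 0,"az": 0,"claw": 1.6},{"tx": 0.35,"ty": -8.81,"tz": -0.1,"ax": 0,"ay": 0,"az": 0,"claw": 1.6},{"tx": -1.88,"ty": -10.99,"tz": -0.13,"ax": 0,"ay": 0,"az": 0,"claw": 1.6},{"tx": -4.8,"ty": -12.07,"tz": -0.17,"ax": 0,"ay": 0,"az": 0,"claw": 1.6}])

```text
time_s: 12.35
position: [564.7, 5.6, 174.3]
ee_rot: [-0.327, 0.945, -0.0, 0.001]
force: [1.3, 10.4, -3.6]
opening: 23.4
gripper_force: 25.0
```

```bash
python3 st.py
```

```text
12.35 [564.7   5.6 174.3] yaw 38.21 [ 1.3 10.4 -3.6] [ 2.   -0.1   0.04] [-2.00229153e-01  4.25281112e-01  1.30479429e+00  1.14883668e-03
  1.40920396e+00 -2.43803944e+00]
```

Call:
move_arm(deltas=[{"tx": -3.11,"ty": 0.2,"tz": -0.03,"ax": 0,"ay": 0,"az": 0,"claw": 1.6},{"tx": -5.87,"ty": 1.65,"tz": -0.07,"ax": 0,"ay": 0,"az": 0,"claw": 1.6},{"tx": -7.81,"ty": 4.1,"tz": -0.1,"ax": 0,"ay": 0,"az": 0,"claw": 1.6},{"tx": -8.58,"ty": 7.12,"tz": -0.13,"ax": 0,"ay": 0,"az": 0,"claw": 1.6},{"tx": -8.05,"ty": 10.19,"tz": -0.17,"ax": 0,"ay": 0,"az": 0,"claw": 1.6}])

```text
time_s: 12.85
position: [483.2, 108.9, 173.1]
ee_rot: [-0.327, 0.945, -0.001, 0.001]
force: [16.3, -9.8, -10.8]
opening: 22.4
gripper_force: 25.0
```

Call:
move_arm(deltas=[{"tx": 1.73,"ty": 2.59,"tz": -0.03,"ax": 0,"ay": 0,"az": 0,"claw": 1.6},{"tx": 4.37,"ty": 4.26,"tz": -0.07,"ax": 0,"ay": 0,"az": 0,"claw": 1.6},{"tx": 7.45,"ty": 4.71,"tz": -0.1,"ax": 0,"ay": 0,"az": 0,"claw": 1.6},{"tx": 10.45,"ty": 3.87,"tz": -0.13,"ax": 0,"ay": 0,"az": 0,"claw": 1.6},{"tx": 12.85,"ty": 1.88,"tz": -0.17,"ax": 0,"ay": 0,"az": 0,"claw": 1.6}])

```text
time_s: 13.35
position: [613.0, 128.8, 170.6]
ee_rot: [-0.329, 0.944, 0.001, -0.0]
force: [-8.3, -3.3, -1.6]
opening: 22.8
gripper_force: 25.0
```

```bash
python3 st.py
```

```text
13.35 [613.  128.8 170.6] yaw 38.42 [-8.3 -3.3 -1.6] [-0.32  1.71 -0.01] [ 1.80350242e-02  5.37521820e-01  1.12053925e+00  9.55757531e-04
  1.48459652e+00 -2.22335560e+00]
```

One turn is done and forces stay low. Second turn.

Call:
move_arm(deltas=[{"tx": 1.38,"ty": -2.8,"tz": -0.03,"ax": 0,"ay": 0,"az": 0,"claw": 1.6},{"tx": 1.51,"ty": -5.91,"tz": -0.07,"ax": 0,"ay": 0,"az": 0,"claw": 1.6},{"tx": 0.35,"ty": -8.81,"tz": -0.1,"ax": 0,"ay": 0,"az": 0,"claw": 1.6},{"tx": -1.88,"ty": -10.99,"tz": -0.13,"ax": 0,"ay": 0,"az": 0,"claw": 1.6},{"tx": -4.8,"ty": -12.07,"tz": -0.17,"ax": 0,"ay": 0,"az": 0,"claw": 1.6}])

```text
time_s: 13.85
position: [564.9, 5.3, 169.3]
ee_rot: [-0.327, 0.945, -0.0, 0.001]
force: [2.2, 7.7, -2.4]
opening: 23.2
gripper_force: 25.0
```

Call:
move_arm(deltas=[{"tx": -3.11,"ty": 0.2,"tz": -0.03,"ax": 0,"ay": 0,"az": 0,"claw": 1.6},{"tx": -5.87,"ty": 1.65,"tz": -0.07,"ax": 0,"ay": 0,"az": 0,"claw": 1.6},{"tx": -7.81,"ty": 4.1,"tz": -0.1,"ax": 0,"ay": 0,"az": 0,"claw": 1.6},{"tx": -8.58,"ty": 7.12,"tz": -0.13,"ax": 0,"ay": 0,"az": 0,"claw": 1.6},{"tx": -8.05,"ty": 10.19,"tz": -0.17,"ax": 0,"ay": 0,"az": 0,"claw": 1.6}])

```text
time_s: 14.35
position: [483.0, 109.0, 168.1]
ee_rot: [-0.327, 0.945, -0.001, 0.0]
force: [15.2, -9.7, -9.0]
opening: 23.0
gripper_force: 25.0
```

```bash
python3 st.py;python3 - <<'E'
import numpy as np
def t(a0,st,n=5):
    print(a0,[(round(float(7.5*(np.cos(np.radians(a0+st*i))-np.cos(np.radians(a0)))),2),round(float(7.5*(np.sin(np.radians(a0+st*i))-np.sin(np.radians(a0)))),2)) for i in range(1,n+1)])
t(158.3,-16);t(78.3,-8);
for k in range(6):t(38.3-30*k,-6)
E
```

```text
14.35 [483.  109.  168.1] yaw 38.23 [15.2 -9.7 -9. ] [-1.61 -2.54 -0.03] [-1.67871496e-02  3.13162949e-01  1.50341983e+00 -1.53761626e-03
  1.32348460e+00 -2.25444562e+00]
158.3 [(1.03, 1.81), (2.53, 3.27), (4.37, 4.26), (6.41, 4.71), (8.49, 4.57)]
78.3 [(1.01, -0.28), (1.97, -0.7), (2.86, -1.25), (3.66, -1.92), (4.36, -2.7)]
38.3 [(0.45, -0.64), (0.84, -1.33), (1.15, -2.05), (1.38, -2.8), (1.54, -3.57)]
8.299999999999997 [(0.07, -0.78), (0.06, -1.57), (-0.03, -2.35), (-0.2, -3.11), (-0.45, -3.86)]
-21.700000000000003 [(-0.33, -0.71), (-0.73, -1.39), (-1.2, -2.02), (-1.73, -2.59), (-2.32, -3.11)]
-51.7 [(-0.64, -0.45), (-1.33, -0.84), (-2.05, -1.15), (-2.8, -1.38), (-3.57, -1.54)]
-81.7 [(-0.78, -0.07), (-1.57, -0.06), (-2.35, 0.03), (-3.11, 0.2), (-3.86, 0.45)]
-111.7 [(-0.71, 0.33), (-1.39, 0.73), (-2.02, 1.2), (-2.59, 1.73), (-3.11, 2.32)]
```

Call:
move_arm(deltas=[{"tx": 1.03,"ty": 1.81,"tz": -0.02,"ax": 0,"ay": 0,"az": 0,"claw": 1.6},{"tx": 2.53,"ty": 3.27,"tz": -0.04,"ax": 0,"ay": 0,"az": 0,"claw": 1.6},{"tx": 4.37,"ty": 4.26,"tz": -0.07,"ax": 0,"ay": 0,"az": 0,"claw": 1.6},{"tx": 6.41,"ty": 4.71,"tz": -0.09,"ax": 0,"ay": 0,"az": 0,"claw": 1.6},{"tx": 8.49,"ty": 4.57,"tz": -0.11,"ax": 0,"ay": 0,"az": 0,"claw": 1.6}])

```text
time_s: 14.85
position: [568.9, 154.9, 166.5]
ee_rot: [-0.328, 0.945, -0.0, -0.0]
force: [-4.1, -4.6, 0.3]
opening: 23.3
gripper_force: 25.0
```

Call:
move_arm(deltas=[{"tx": 1.01,"ty": -0.28,"tz": -0.01,"ax": 0,"ay": 0,"az": 0,"claw": 1.6},{"tx": 1.97,"ty": -0.7,"tz": -0.02,"ax": 0,"ay": 0,"az": 0,"claw": 1.6},{"tx": 2.86,"ty": -1.25,"tz": -0.03,"ax": 0,"ay": 0,"az": 0,"claw": 1.6},{"tx": 3.66,"ty": -1.92,"tz": -0.04,"ax": 0,"ay": 0,"az": 0,"claw": 1.6},{"tx": 4.36,"ty": -2.7,"tz": -0.06,"ax": 0,"ay": 0,"az": 0,"claw": 1.6}])

```text
time_s: 15.35
position: [613.1, 127.2, 166.0]
ee_rot: [-0.328, 0.945, 0.0, 0.001]
force: [-1.6, 2.6, 5.1]
opening: 23.2
gripper_force: 25.0
```

Call:
move_arm(deltas=[{"tx": 0.45,"ty": -0.64,"tz": -0.01,"ax": 0,"ay": 0,"az": 0,"claw": 1.6},{"tx": 0.84,"ty": -1.33,"tz": -0.02,"ax": 0,"ay": 0,"az": 0,"claw": 1.6}])

```text
time_s: 15.55
position: [621.5, 113.8, 165.9]
ee_rot: [-0.328, 0.945, 0.0, 0.001]
force: [-0.3, 1.7, 5.2]
opening: 23.1
gripper_force: 25.0
```

Call:
move_arm(deltas=[{"tx": 0.31,"ty": -0.72,"tz": -0.01,"ax": 0,"ay": 0,"az": 0,"claw": 1.6},{"tx": 0.54,"ty": -1.47,"tz": -0.02,"ax": 0,"ay": 0,"az": 0,"claw": 1.6},{"tx": 0.7,"ty": -2.24,"tz": -0.03,"ax": 0,"ay": 0,"az": 0,"claw": 1.6}])

```text
time_s: 15.85
position: [628.4, 91.4, 165.7]
ee_rot: [-0.328, 0.945, 0.0, 0.001]
force: [-0.1, 3.4, 5.9]
opening: 23.3
gripper_force: 25.0
```

Call:
move_arm(deltas=[{"tx": 0.07,"ty": -0.78,"tz": -0.01,"ax": 0,"ay": 0,"az": 0,"claw": 1.6},{"tx": 0.06,"ty": -1.57,"tz": -0.02,"ax": 0,"ay": 0,"az": 0,"claw": 1.6}])

```text
time_s: 16.05
position: [629.0, 75.7, 165.5]
ee_rot: [-0.328, 0.945, 0.0, 0.001]
force: [0.6, 3.8, 6.1]
opening: 23.4
gripper_force: 25.0
```

Call:
move_arm(deltas=[{"tx": -0.09,"ty": -0.78,"tz": -0.01,"ax": 0,"ay": 0,"az": 0,"claw": 1.6},{"tx": -0.26,"ty": -1.54,"tz": -0.02,"ax": 0,"ay": 0,"az": 0,"claw": 1.6},{"tx": -0.51,"ty": -2.29,"tz": -0.03,"ax": 0,"ay": 0,"az": 0,"claw": 1.6}])

```text
time_s: 16.35
position: [624.3, 54.3, 165.5]
ee_rot: [-0.328, 0.945, 0.001, 0.002]
force: [6.6, 19.5, 8.8]
opening: 23.1
gripper_force: 25.0
```

Call:
move_arm(deltas=[{"tx": -0.33,"ty": -0.71,"tz": -0.01,"ax": 0,"ay": 0,"az": 0,"claw": 1.6},{"tx": -0.73,"ty": -1.39,"tz": -0.02,"ax": 0,"ay": 0,"az": 0,"claw": 1.6}])

```text
time_s: 16.55
position: [615.5, 43.7, 164.5]
ee_rot: [-0.329, 0.944, 0.004, 0.001]
force: [-6.5, 3.9, -4.0]
opening: 20.4
gripper_force: 1.4
```

The force rose to a tangential 20 N (1.5 N m) at 2.16 turns with the crank stopped dead, and then the grip slipped in the fingers. The stop has been reached. I'll open, re-centre on the grip and take hold again.

Call:
move_arm(deltas=[{"tx": 0,"ty": 0,"tz": 0,"ax": 0,"ay": 0,"az": 0,"claw": 6.0},{"tx": 0,"ty": 0,"tz": 0,"ax": 0,"ay": 0,"az": 0,"claw": 6.0},{"tx": 0,"ty": 0,"tz": 0,"ax": 0,"ay": 0,"az": 0,"claw": 6.0},{"tx": 0,"ty": 0,"tz": 0,"ax": 0,"ay": 0,"az": 0,"claw": 6.0},{"tx": 0,"ty": 0,"tz": 0,"ax": 0,"ay": 0,"az": 0,"claw": 6.0}])

```text
time_s: 17.05
position: [616.0, 39.0, 164.2]
ee_rot: [-0.328, 0.945, -0.0, -0.0]
force: [0.5, -1.0, -0.7]
opening: 58.1
gripper_force: 0.0
```

Call:
move_arm(deltas=[{"tx": 0.4,"ty": 0.75,"tz": 0.05,"ax": 0,"ay": 0,"az": 0,"claw": 6.0},{"tx": 0.78,"ty": 1.53,"tz": 0.05,"ax": 0,"ay": 0,"az": 0,"claw": 6.0},{"tx": 0.78,"ty": 1.53,"tz": 0.05,"ax": 0,"ay": 0,"az": 0,"claw": 6.0}])

```text
time_s: 17.35
position: [624.1, 55.8, 164.7]
ee_rot: [-0.328, 0.945, 0.0, 0.0]
force: [-0.1, 1.0, -1.3]
opening: 60.3
gripper_force: 0.0
```

Run:
```python
from h import *
exec(open("st.py").read())
im=manip.camera("wrist");C=cam("wrist")
cv2.imwrite("pics/w7.png",im[:,:,::-1])
g=cv2.cvtColor(im,cv2.COLOR_RGB2GRAY)
# hub & ball (bright grey) : expected pixels for a range of crank angles, mean/std sampled
zs=148.5
hsv=cv2.cvtColor(im,cv2.COLOR_RGB2HSV)
for a in range(-45,6,5):
  c,s_=np.cos(np.radians(a)),np.sin(np.radians(a))
  P=[[553.6+c*x,81.2+s_*x,zs+z] for x,z in((-56,50),(40,39),(75,93),(75,60))]
  q=w2p("wrist",P,C)
  print(a,[(int(u),int(v),im[int(v),int(u)].tolist()) if 0<=u<640 and 0<=v<480 else None for u,v in q])
```

```text
17.35 [624.1  55.8 164.7] yaw 38.35 [-0.1  1.  -1.3] [0.06 0.05 0.02] [-9.95454845e-02  5.41608359e-01  1.13059426e+00  2.09227948e-04
  1.46921732e+00 -2.33976324e+00]
-45 [(581, 202, [154, 131, 116]), (366, 220, [229, 219, 222]), (282, 270, [156, 133, 108]), (289, 241, [156, 132, 111])]
-40 [(581, 191, [157, 137, 120]), (367, 227, [133, 134, 138]), (286, 288, [117, 112, 105]), (292, 255, [156, 133, 114])]
-35 [(581, 181, [150, 129, 111]), (368, 233, [137, 137, 143]), (291, 305, [127, 122, 121]), (296, 269, [160, 134, 114])]
-30 [(579, 170, [155, 129, 115]), (370, 240, [140, 140, 144]), (298, 322, [120, 117, 109]), (301, 282, [221, 197, 174])]
-25 [(577, 160, [149, 129, 111]), (373, 246, [144, 143, 138]), (306, 337, [7, 7, 4]), (308, 295, [110, 107, 105])]
-20 [(574, 149, [130, 116, 107]), (376, 252, [175, 169, 169]), (315, 351, [87, 84, 88]), (315, 307, [11, 8, 13])]
-15 [(569, 140, [146, 145, 145]), (380, 258, [171, 168, 166]), (325, 363, [123, 123, 126]), (323, 317, [9, 9, 11])]
-10 [(564, 130, [151, 149, 147]), (384, 263, [156, 153, 152]), (336, 375, [129, 129, 133]), (332, 327, [10, 9, 14])]
-5 [(558, 122, [156, 152, 152]), (388, 268, [168, 163, 164]), (348, 386, [171, 177, 188]), (342, 336, [14, 14, 20])]
0 [(551, 113, [143, 140, 136]), (393, 272, [135, 137, 144]), (361, 395, [253, 253, 254]), (352, 344, [17, 17, 18])]
5 [(543, 106, [115, 110, 110]), (399, 276, [246, 232, 207]), (375, 403, [243, 226, 202]), (363, 351, [55, 54, 59])]
```

Run:
```python
from h import *
im=cv2.imread("pics/w7.png")[:,:,::-1].astype(int);C=cam("wrist")
for nm,x,z in(("ball",-56,50),("grip",75,50),("gripmid",75,65)):
  o=[]
  for a in range(-40,32,2):
    c,s_=np.cos(np.radians(a)),np.sin(np.radians(a))
    u,v=w2p("wrist",[[553.6+c*x,81.2+s_*x,148.5+z]],C)[0].astype(int)
    p=im[v,u];o.append((a,int(p.mean()),int(p[0]-p[2])))
  print(nm,o)
```

```text
ball [(-40, 138, 37), (-38, 136, 40), (-36, 133, 37), (-34, 129, 38), (-32, 133, 38), (-30, 133, 40), (-28, 128, 36), (-26, 125, 39), (-24, 126, 36), (-22, 127, 37), (-20, 117, 23), (-18, 126, 5), (-16, 139, 6), (-14, 147, 6), (-12, 151, 3), (-10, 149, 4), (-8, 151, 3), (-6, 154, 0), (-4, 149, 7), (-2, 142, 1), (0, 139, 7), (2, 135, 4), (4, 117, 3), (6, 110, 2), (8, 91, 3), (10, 217, 48), (12, 216, 48), (14, 215, 47), (16, 199, 55), (18, 134, 41), (20, 139, 42), (22, 137, 46), (24, 141, 42), (26, 143, 41), (28, 145, 43), (30, 141, 42)]
grip [(-40, 128, 42), (-38, 134, 46), (-36, 134, 42), (-34, 134, 44), (-32, 138, 45), (-30, 140, 46), (-28, 217, 48), (-26, 207, 54), (-24, 101, 5), (-22, 79, 2), (-20, 12, 1), (-18, 9, -7), (-16, 4, -3), (-14, 12, 4), (-12, 9, 4), (-10, 13, 2), (-8, 12, -3), (-6, 12, -4), (-4, 9, -6), (-2, 12, 2), (0, 9, -2), (2, 6, -5), (4, 161, 12), (6, 148, 13), (8, 219, 49), (10, 113, 33), (12, 36, -5), (14, 55, -2), (16, 53, -2), (18, 50, -4), (20, 61, 0), (22, 61, -3), (24, 59, 0), (26, 62, -3), (28, 71, -4), (30, 67, -4)]
gripmid [(-40, 137, 44), (-38, 138, 45), (-36, 134, 47), (-34, 160, 52), (-32, 176, 25), (-30, 154, 12), (-28, 139, 12), (-26, 102, 4), (-24, 12, 3), (-22, 14, -4), (-20, 18, -5), (-18, 13, -1), (-16, 18, 2), (-14, 12, -7), (-12, 13, -2), (-10, 13, -2), (-8, 9, 3), (-6, 10, -3), (-4, 18, -3), (-2, 44, 1), (0, 58, 0), (2, 62, -3), (4, 56, 0), (6, 73, -5), (8, 66, -4), (10, 70, 0), (12, 69, -4), (14, 78, -4), (16, 75, -2), (18, 78, -1), (20, 74, 1), (22, 74, -3), (24, 74, -3), (26, 71, -2), (28, 71, -3), (30, 72, -6)]
```

The image samples put the crank at about -8° (ball spans -20 to +6, grip -21 to +3), so the fingers had slid on the stopped grip. I'll re-centre there and turn the tool so the fingers push tangentially. Then I'll grip harder and test the stop again.

Call:
move_arm(deltas=[{"tx": 0.2,"ty": 0.8,"tz": 0.1,"ax": 0,"ay": 0,"az": 0,"claw": 6.0},{"tx": 0.4,"ty": 1.6,"tz": 0.1,"ax": 0,"ay": 0,"az": 0,"claw": 6.0},{"tx": 0.4,"ty": 1.6,"tz": 0.1,"ax": 0,"ay": 0,"az": -8,"claw": 6.0},{"tx": 0.4,"ty": 1.6,"tz": 0.1,"ax": 0,"ay": 0,"az": -16,"claw": 6.0},{"tx": 0.4,"ty": 1.6,"tz": 0.1,"ax": 0,"ay": 0,"az": -24,"claw": 6.0}])

```text
time_s: 17.9
position: [627.8, 71.2, 165.8]
ee_rot: [-0.122, 0.993, 0.0, 0.0]
force: [-0.2, 0.9, -0.2]
opening: 60.2
gripper_force: 0.0
```

Call:
move_arm(deltas=[{"tx": 0,"ty": 0,"tz": 0,"ax": 0,"ay": 0,"az": -8,"claw": 6.0},{"tx": 0,"ty": 0,"tz": 0,"ax": 0,"ay": 0,"az": -16,"claw": 5.0},{"tx": 0,"ty": 0,"tz": 0,"ax": 0,"ay": 0,"az": -22,"claw": 4.0},{"tx": 0,"ty": 0,"tz": 0,"ax": 0,"ay": 0,"az": -22,"claw": 3.0},{"tx": 0,"ty": 0,"tz": 0,"ax": 0,"ay": 0,"az": -22,"claw": 3.0}])

```text
time_s: 18.4
position: [627.8, 70.8, 165.8]
ee_rot: [0.066, 0.998, -0.0, 0.0]
force: [0.3, -0.6, -0.4]
opening: 30.5
gripper_force: 0.2
```

Call:
move_arm(newtons=45, deltas=[{"tx": 0,"ty": 0,"tz": 0,"ax": 0,"ay": 0,"az": 0,"claw": 1.6},{"tx": 0,"ty": 0,"tz": 0,"ax": 0,"ay": 0,"az": 0,"claw": 1.6},{"tx": 0,"ty": 0,"tz": 0,"ax": 0,"ay": 0,"az": 0,"claw": 1.6},{"tx": 0,"ty": 0,"tz": 0,"ax": 0,"ay": 0,"az": 0,"claw": 1.6}])

```text
time_s: 18.8
position: [627.7, 70.6, 165.8]
ee_rot: [0.067, 0.998, 0.0, 0.0]
force: [-0.4, 1.4, 0.3]
opening: 22.9
gripper_force: 45.0
```

```bash
python3 st.py
```

```text
18.8 [627.7  70.6 165.8] yaw -7.7 [-0.4  1.4  0.3] [ 0.08 -0.01 -0.  ] [-7.51189762e-02  5.49887015e-01  1.11209933e+00  1.20604617e-04
  1.47949981e+00 -1.51158559e+00]
```

Call:
move_arm(deltas=[{"tx": -0.04,"ty": -0.26,"tz": 0,"ax": 0,"ay": 0,"az": 0,"claw": 1.6},{"tx": -0.09,"ty": -0.52,"tz": 0,"ax": 0,"ay": 0,"az": 0,"claw": 1.6},{"tx": -0.09,"ty": -0.52,"tz": 0,"ax": 0,"ay": 0,"az": 0,"claw": 1.6}])

```text
time_s: 19.1
position: [626.7, 64.9, 165.8]
ee_rot: [0.068, 0.998, -0.0, -0.0]
force: [-1.0, -0.3, 0.1]
opening: 22.8
gripper_force: 45.0
```

Call:
move_arm(deltas=[{"tx": -0.06,"ty": -0.25,"tz": 0,"ax": 0,"ay": 0,"az": 0,"claw": 1.6},{"tx": -0.13,"ty": -0.51,"tz": 0,"ax": 0,"ay": 0,"az": 0,"claw": 1.6},{"tx": -0.13,"ty": -0.51,"tz": 0,"ax": 0,"ay": 0,"az": 0,"claw": 1.6}])

```text
time_s: 19.4
position: [625.5, 60.3, 165.8]
ee_rot: [0.067, 0.998, 0.0, 0.0]
force: [0.6, 1.7, -0.4]
opening: 22.6
gripper_force: 45.0
```

Call:
move_arm(deltas=[{"tx": -0.08,"ty": -0.25,"tz": 0,"ax": 0,"ay": 0,"az": 0,"claw": 1.6},{"tx": -0.16,"ty": -0.5,"tz": -0.02,"ax": 0,"ay": 0,"az": 0,"claw": 1.6},{"tx": -0.16,"ty": -0.5,"tz": -0.02,"ax": 0,"ay": 0,"az": 0,"claw": 1.6}])

```text
time_s: 19.7
position: [624.5, 57.4, 166.0]
ee_rot: [0.067, 0.998, 0.002, 0.001]
force: [3.2, 10.3, 0.8]
opening: 22.8
gripper_force: 45.0
```

Call:
move_arm(deltas=[{"tx": -0.09,"ty": -0.24,"tz": 0,"ax": 0,"ay": 0,"az": 0,"claw": 1.6},{"tx": -0.18,"ty": -0.48,"tz": 0,"ax": 0,"ay": 0,"az": 0,"claw": 1.6},{"tx": -0.18,"ty": -0.48,"tz": 0,"ax": 0,"ay": 0,"az": 0,"claw": 1.6}])

```text
time_s: 20.0
position: [623.5, 54.9, 166.3]
ee_rot: [0.066, 0.998, 0.004, 0.002]
force: [6.6, 20.4, 0.1]
opening: 22.8
gripper_force: 45.0
```

```bash
python3 st.py
python3 - <<'E'
import numpy as np
def t(a0,st,n=5,b=None):
    b=a0 if b is None else b
    print(a0,[(round(float(7.5*(np.cos(np.radians(a0+st*i))-np.cos(np.radians(b)))),2),round(float(7.5*(np.sin(np.radians(a0+st*i))-np.sin(np.radians(b)))),2)) for i in range(1,n+1)])
t(-19,24,5,-24);t(101,24);t(221,24);t(-19,3)
E
```

```text
20.0 [623.5  54.9 166.3] yaw -7.56 [ 6.6 20.4  0.1] [ 3.7  -1.34 -0.06] [-0.10513108  0.53644894  1.13530869  0.00868984  1.46580102 -1.54477389]
-19 [(0.62, 3.7), (-0.29, 6.69), (-2.34, 9.04), (-5.16, 10.36), (-8.28, 10.41)]
101 [(-2.87, -1.22), (-5.0, -3.5), (-6.01, -6.45), (-5.74, -9.55), (-4.23, -12.28)]
221 [(2.49, -1.88), (5.53, -2.58), (8.59, -1.98), (11.15, -0.19), (12.75, 2.48)]
-19 [(0.12, 0.37), (0.22, 0.75), (0.29, 1.14), (0.35, 1.53), (0.39, 1.92)]
```

The crank is dead against the stop: the force doubles to 21 N as I push on at about -19.5°. Now winding back one full turn counterclockwise.

Call:
move_arm(deltas=[{"tx": 0.62,"ty": 3.7,"tz": 0.03,"ax": 0,"ay": 0,"az": 0,"claw": 1.6},{"tx": -0.29,"ty": 6.69,"tz": 0.07,"ax": 0,"ay": 0,"az": 0,"claw": 1.6},{"tx": -2.34,"ty": 9.04,"tz": 0.1,"ax": 0,"ay": 0,"az": 0,"claw": 1.6},{"tx": -5.16,"ty": 10.36,"tz": 0.13,"ax": 0,"ay": 0,"az": 0,"claw": 1.6},{"tx": -8.28,"ty": 10.41,"tz": 0.17,"ax": 0,"ay": 0,"az": 0,"claw": 1.6}])

```text
time_s: 20.5
position: [539.1, 155.4, 167.3]
ee_rot: [0.067, 0.998, -0.0, 0.001]
force: [6.1, -12.8, -8.0]
opening: 22.8
gripper_force: 45.0
```

Call:
move_arm(deltas=[{"tx": -2.87,"ty": -1.22,"tz": 0.03,"ax": 0,"ay": 0,"az": 0,"claw": 1.6},{"tx": -5.0,"ty": -3.5,"tz": 0.07,"ax": 0,"ay": 0,"az": 0,"claw": 1.6},{"tx": -6.01,"ty": -6.45,"tz": 0.1,"ax": 0,"ay": 0,"az": 0,"claw": 1.6},{"tx": -5.74,"ty": -9.55,"tz": 0.13,"ax": 0,"ay": 0,"az": 0,"claw": 1.6},{"tx": -4.23,"ty": -12.28,"tz": 0.17,"ax": 0,"ay": 0,"az": 0,"claw": 1.6}])

```text
time_s: 21.0
position: [496.6, 31.5, 169.2]
ee_rot: [0.067, 0.998, 0.001, 0.001]
force: [17.5, 18.5, -14.8]
opening: 23.0
gripper_force: 45.0
```

Call:
move_arm(deltas=[{"tx": 2.49,"ty": -1.88,"tz": 0.03,"ax": 0,"ay": 0,"az": 0,"claw": 1.6},{"tx": 5.53,"ty": -2.58,"tz": 0.07,"ax": 0,"ay": 0,"az": 0,"claw": 1.6},{"tx": 8.59,"ty": -1.98,"tz": 0.1,"ax": 0,"ay": 0,"az": 0,"claw": 1.6},{"tx": 11.15,"ty": -0.19,"tz": 0.13,"ax": 0,"ay": 0,"az": 0,"claw": 1.6},{"tx": 12.75,"ty": 2.48,"tz": 0.17,"ax": 0,"ay": 0,"az": 0,"claw": 1.6}])

```text
time_s: 21.5
position: [624.8, 55.7, 169.9]
ee_rot: [0.068, 0.998, -0.001, -0.002]
force: [-10.4, 0.4, -4.6]
opening: 22.9
gripper_force: 45.0
```

Call:
move_arm(deltas=[{"tx": 0.12,"ty": 0.37,"tz": 0,"ax": 0,"ay": 0,"az": 0,"claw": 1.6},{"tx": 0.22,"ty": 0.75,"tz": 0.02,"ax": 0,"ay": 0,"az": 0,"claw": 1.6},{"tx": 0.22,"ty": 0.75,"tz": 0.02,"ax": 0,"ay": 0,"az": 0,"claw": 1.6}])

```text
time_s: 21.8
position: [626.2, 63.4, 170.8]
ee_rot: [0.068, 0.998, -0.0, -0.0]
force: [-0.9, -0.9, -1.8]
opening: 22.8
gripper_force: 45.0
```

```bash
python3 st.py
```

```text
21.8 [626.2  63.4 170.8] yaw -7.74 [-0.9 -0.9 -1.8] [-0.21  0.11  0.05] [-8.65933272e-02  5.42698603e-01  1.11054457e+00 -5.28700985e-04
  1.48869132e+00 -1.52219390e+00]
```

Call:
move_arm(deltas=[{"tx": 0,"ty": 0,"tz": -0.08,"ax": 0,"ay": 0,"az": 0,"claw": 1.6},{"tx": 0,"ty": 0,"tz": -0.15,"ax": 0,"ay": 0,"az": 0,"claw": 1.6}])

```text
time_s: 22.0
position: [626.7, 63.2, 170.1]
ee_rot: [0.068, 0.998, -0.0, 0.001]
force: [0.6, -1.9, 4.0]
opening: 23.1
gripper_force: 45.0
```

Call:
move_arm(newtons=20, deltas=[{"tx": 0,"ty": 0,"tz": 0.05,"ax": 0,"ay": 0,"az": 0,"claw": 6.0},{"tx": 0,"ty": 0,"tz": 0.05,"ax": 0,"ay": 0,"az": 0,"claw": 6.0},{"tx": 0,"ty": 0,"tz": 0.05,"ax": 0,"ay": 0,"az": 0,"claw": 6.0},{"tx": 0,"ty": 0,"tz": 0.05,"ax": 0,"ay": 0,"az": 0,"claw": 6.0},{"tx": 0,"ty": 0,"tz": 0.05,"ax": 0,"ay": 0,"az": 0,"claw": 6.0}])

```text
time_s: 22.5
position: [626.7, 64.1, 169.8]
ee_rot: [0.067, 0.998, 0.0, -0.0]
force: [-0.8, -0.7, 0.4]
opening: 59.5
gripper_force: 0.0
```

Call:
move_arm(deltas=[{"tx": 0,"ty": 0,"tz": 3,"ax": 0,"ay": 0,"az": 0,"claw": 6.0},{"tx": 0,"ty": 0,"tz": 7,"ax": 0,"ay": 0,"az": 0,"claw": 6.0},{"tx": 0,"ty": 0,"tz": 10,"ax": 0,"ay": 0,"az": 0,"claw": 6.0},{"tx": 0,"ty": 0,"tz": 10,"ax": 0,"ay": 0,"az": 0,"claw": 6.0}])

```text
time_s: 22.9
position: [627.9, 64.1, 274.5]
ee_rot: [0.067, 0.998, -0.0, 0.004]
force: [-0.7, 0.2, -0.2]
opening: 60.1
gripper_force: 0.0
```

Run:
```python
from h import *
exec(open("st.py").read())
im=manip.camera("wrist").astype(int);C=cam("wrist")
cv2.imwrite("pics/w8.png",im[:,:,::-1])
for zs in(153.5,158.5):
 for nm,x,z in(("ball",-56,50),("grip",75,93)):
  o=[]
  for a in range(-40,32,3):
    c,s_=np.cos(np.radians(a)),np.sin(np.radians(a))
    u,v=w2p("wrist",[[553.6+c*x,81.2+s_*x,zs+z]],C)[0].astype(int)
    if 0<=v<480 and 0<=u<640:p=im[v,u];o.append((a,int(p.mean()),int(p[0]-p[2])))
  print(zs,nm,o)
```

```text
22.9 [627.9  64.1 274.5] yaw -7.71 [-0.7  0.2 -0.2] [-0.04 -0.   -0.03] [-8.55881338e-02  4.93465388e-01  9.03960226e-01  9.19815778e-05
  1.73580349e+00 -1.52181042e+00]
153.5 ball [(-40, 109, 35), (-37, 106, 32), (-34, 107, 35), (-31, 110, 35), (-28, 80, 4), (-25, 100, 3), (-22, 115, 6), (-19, 129, 2), (-16, 135, 1), (-13, 130, 3), (-10, 125, 4), (-7, 117, 4), (-4, 107, 4), (-1, 85, 8), (2, 121, 36), (5, 119, 36), (8, 124, 36), (11, 117, 40), (14, 120, 35), (17, 113, 36), (20, 116, 39), (23, 115, 34), (26, 112, 36), (29, 189, 53)]
153.5 grip [(-40, 184, 54), (-37, 184, 55), (-34, 186, 53), (-31, 166, 57), (-28, 184, 57), (-25, 179, 56), (-22, 38, 2), (-19, 59, -3), (-16, 61, -5), (-13, 61, -2), (-10, 62, -3), (-7, 17, -1), (-4, 129, 10), (-1, 125, 8), (2, 153, 3), (5, 153, 2), (8, 157, 2), (11, 130, 8), (14, 136, 9), (17, 102, 7), (20, 56, 3), (23, 96, 9), (26, 101, 8), (29, 118, 15)]
158.5 ball [(-40, 111, 34), (-37, 111, 33), (-34, 111, 35), (-31, 107, 33), (-28, 87, 12), (-25, 101, 4), (-22, 110, 3), (-19, 122, 7), (-16, 133, 5), (-13, 127, 3), (-10, 127, 3), (-7, 117, 4), (-4, 110, 2), (-1, 82, 9), (2, 122, 37), (5, 119, 36), (8, 117, 38), (11, 121, 35), (14, 121, 36), (17, 117, 34), (20, 115, 36), (23, 116, 33), (26, 115, 34), (29, 192, 53)]
158.5 grip [(-40, 184, 55), (-37, 185, 54), (-34, 186, 54), (-31, 109, 39), (-28, 184, 56), (-25, 136, 16), (-22, 59, 2), (-19, 56, -4), (-16, 65, -3), (-13, 100, -6), (-10, 97, -5), (-7, 51, 0), (-4, 141, 14), (-1, 183, 6), (2, 207, -8), (5, 198, -2), (8, 151, -5), (11, 180, 0), (14, 148, 12), (17, 196, 5), (20, 124, 7), (23, 91, 7), (26, 106, 6), (29, 121, 13)][ WARN:0@0.896] global loadsave.cpp:1063 imwrite_ Unsupported depth image for selected encoder is fallbacked to CV_8U.
```

The crank rests at about -14° (ball and grip agree), seated, and the gripper is clear.

```bash
python3 -c "
from bench import manip
print(manip.job_done())"
```

```text
the job is handed in; nothing more can be done
None
```

The job is handed in at about 23 s: the crank is seated on the screw, wound clockwise about 2.15 turns to a dead stop, then back one full turn, and left on the screw with the tin still in the press. I inferred the lid being home and the plate clearing it from the stop force and the turn count, and did not see either directly.

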